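# Park the probe in its storage jar

### The arm

A 6-joint arm with a two-finger parallel gripper is mounted at the origin on the work surface. World frame = base frame: x ahead of the robot, y to its left, z up, the work surface at z = 0. Lengths are in mm, angles in rad, forces in N, time in s.
With the tool pointing down it reaches from about 325 to 775 mm from the base axis. Payload 5.5 kg.
Tool frame: the origin (TCP) lies at the very end of the fingers, on their centre line; the grasp point (between the pads) lies robot.pinch_z behind it (robot.pinch_z is the distance from the TCP to the grasp point, in mm); x points along the fingers, y is the direction in which the jaws open and shut, and the axes are right-handed (so a half turn about x gives the same grasp; the last joint's range is limited). The gripper opens to 85 mm and grips with 20 to 120 N. Pads are 22 mm wide; open, the fingers measure 114 mm over their backs; the gripper's body (76 mm by 85 mm) begins 54 mm behind the grasp point. The pads swing forward as they close: fully open they stand 13 mm farther back than shut.
Start: joints at [-1.179, 0.091, 1.231, -0, 1.82, -0.057], TCP at [260.332, -540.595, 231.275] pointing down, gripper open.
Joint ranges: [-2.87, 2.87], [-0.86, 2.18], [0.17, 2.46], [-1.51, 4.65], [0.06, 2.69], [-2.65, 2.65]. Speed limits (rad/s): [2.57, 2.57, 3.01, 3.14, 3.14, 3.14].

### API

Orientations are given as a rotation vector (axis times angle).
In Python, from bench import robot, eyes gives the robot as it stands. The module is installed in compiled form; this text tells all that it offers.
- The arm moves only by the tool step_arm, never from a script. Its argument "commands" is a list that holds one entry, the list of rows, each a list of 5 numbers: the closure in counts, from 0 (fully open) to 255 (shut), then the shift along the world's x, y, z scaled (see below), then the turn about the world's z scaled (see below). In form: [[[fingers, dx, dy, dz, twist], ...]]. A call has 1 to 12 rows; each row shifts and turns the commanded pose from where the row before left it; what a row does not reach is not made up. The controller multiplies each number of a shift by 20 mm and each number of a turn by 0.1 rad. A row lasts 1/8 s, in which the tool goes at most 62.5 mm and 10.7 degrees, less where a joint would pass 70% of its speed; a pose out of reach is approached as far as the arm can. A call with a number of a shift or a turn outside -1 to 1 is refused whole. A call with a gripper value outside its range is refused whole. The fingers move at their own pace and stop on an object; the grip force is fixed at half the most. Time passes only in rows, so rows that do not move let the fingers close. It gives the time, the measured TCP pose, the force and the opening at its end, in the units of the state.
- robot.sense(): the state, without advancing time (a new reading comes with each control period).
- eyes.capture(name): name is "side" or "top" or "wrist"; returns a dict with "img" (480x640x3 uint8, blue, green, red), "fx", "fy", "cx", "cy" (pixels), "distortion" ([k1, k2, p1, p2, k3] as OpenCV has them; the pictures are not rectified), "world_from_camera" (4x4, takes a point from camera to world coordinates). Camera axes: x right, y up, looking along -z (the intrinsics and any distortion apply to the point x, -y, -z); pixel columns grow to the right and rows downward; lengths in mm; the calibration is good to about 2 mm. A picture is of the moment at which its call begins. There is no depth.
- robot.job_done(): hands the job in, once; it reports no verdict.
The state is a dict: "time_s": time; "q": joint angles; "qvel": joint speeds; "tau": joint torques, N m; "ee_pos": TCP position; "tcp_rot": TCP orientation; "ft_force": force on the tool from outside, world axes, zero at the start; "moment": the same for the moment, N m; "grip_width": opening from 0.0 (shut) to 1.0 (fully open).
Only numpy, scipy, OpenCV 4.12 (cv2) and the standard library are available. Lean on these libraries where they do the work, as an engineer would, in place of code of your own. Each camera call takes 0.05 s, during which the arm holds its last target.

### The job

Park the probe for the day: with the fingers low against its foot, gently push the tall grey jar along the bench, upright all the way, until the foot rests against both legs of the stand's V base under the raised probe. Then push the probe's cap down to its stop, so that the probe stands inside the jar, and draw the hand clear. Do not grip, lift or tip the jar, and leave the other things on the bench where they are.

Things in the scene. Friction and masses are not known exactly. Their poses are not given: they have to be found in the camera images.
- jar: Tall open jar, loose, 0.17 to 0.34 kg, 180 mm high: grey tube 42 mm across (bore 36 mm) on a black round foot 72 mm across, whose upright edge is 16 mm high and then slopes in to the tube at 27 mm height. Origin at the centre of the underside, z up; round, so its yaw is free. Friction on the bench 0.5 to 0.7: pushed at the foot it slides, pushed above about 50 mm it tips.
- stand: Fixed grey stand. Origin on the bench right under the probe: the jar's axis belongs here. Two base legs (105 long, 24 wide, 18 mm high) meet at x = 51 mm and spread 45 degrees either side of -x: a V open to -x, inner tips at x = -23, y = +-74 mm (outer corners y = +-91). The foot touches both legs when centred at the origin; push it in along +x. Rod 14 mm thick at x = 83 mm, top 341 mm high.
- probe (a joint): Carrier with the probe, sliding down the rod: metres pushed down from its highest place. 0 = highest, 0.060 = on the stop collar. Starts between 0 and 0.006; about 3 N pushes it down, and it stays where it is left.
- probe_cap (a point): Centre of the flat round top of the probe's grey head (34 mm across), the face to push down on; straight above the stand's origin, 301 mm above the bench at joint value 0. A black ring 42 mm across holds the head 15 mm below this face; an arm runs from it to a block 34 mm square on the rod, whose top is level with the cap.
- probe_tip (a point): Lower end of the probe, a steel shaft 12 mm thick below the head; 196 mm above the bench at joint value 0, where it clears the 180 mm jar, and 136 mm at the stop, 44 mm inside the jar.
- solution: Bystander: loose white bottle with black cap, 48 mm in diameter, 105 mm high, origin at the centre of its underside.
- netpot: Bystander: loose small black plant pot, 58 mm in diameter at the rim, 52 mm high, origin at the centre of its underside.
- plug: Bystander: loose brown rockwool block, 36 x 36 x 40 mm, with a seedling 50 mm high on it, origin at the centre of its underside.
There are look-alikes about, which are no part of the job. There is more than one size of the jar; the job needs the middle-sized.

How it is judged (in metres and radians):
On the way, in this order (a step that is already met when the one before it is completed fails the run):
1. the jar stands upright against both legs of the V base, under the still raised probe (horizontal distance between jar and stand below 0.008 m and angle between jar's own z axis and vertical below 0.06 rad and value of joint probe below 0.012 m), for 0.3 s.
2. the probe is pushed down to its stop inside the jar (value of joint probe above 0.056 m and horizontal distance between probe_tip and jar below 0.012 m), for 0.2 s.
At the end, for the whole second after the job is handed in: The jar stands upright and still on the bench in the V, its axis within 8 mm of the stand's origin, and the probe is down inside it, within 4 mm of its stop (horizontal distance between jar and stand below 0.008 m and angle between jar's own z axis and vertical below 0.06 rad and height (world z) of jar below 0.004 m and linear speed of jar below 0.02 m/s and value of joint probe above 0.056 m); the robot touches nothing.
It fails at once if the jar is tipped by more than about 14 degrees (angle between jar's own z axis and vertical above 0.25 rad).
It fails at once if the jar is lifted (height (world z) of jar above 0.012 m).
It fails at once if the jar is gripped, or rammed against the stand (contact force between the fingers and jar above 30 N).
It fails at once if the jar is pushed or held high instead of low at its foot (contact force between the fingers and jar above 0.5 N and height (world z) of the grasp point above 0.075 m).
It fails at once if a bystander is disturbed (distance of any of solution, netpot, plug from where it was at the start of the episode above 0.02 m).
It also fails if it takes over 69 s, if anything falls off the work surface, if the arm or the gripper's body presses on something with over 40 N, if the wrist force passes 120 N, or if a joint passes its speed limit or range.

## Working session

There is one attempt and no reset: what is moved stays moved. The work goes in short steps, Python scripts to look and compute and a tool call to move; the robot and the scene stay as the last step left them, time stands still between calls to the robot, and variables do not carry over. Pictures are saved under pics/ and viewed, and the job is handed in when it is done.

Besides the shell and the picture viewer there is one more tool, called after ">>>" in YAML: its name, and indented under it one key for each argument. step_arm: Moves the arm, as the interface text tells. Shifts and turns lie within -1 to 1; 1 stands for 20 mm of shift or 0.1 rad of turn. Its arguments: {"type":"object","properties":{"commands":{"type":"array"}},"required":["commands"]}

```bash
mkdir -p pics; cat > h.py <<'E'
import numpy as np, cv2
from bench import robot, eyes
def cap(n,f=None):
    d=eyes.capture(n)
    if f: cv2.imwrite('pics/'+f,d['img'])
    return d
def ray(d,u,v):
    K=np.array([[d['fx'],0,d['cx']],[0,d['fy'],d['cy']],[0,0,1.]])
    p=cv2.undistortPoints(np.array([[[u,v]]],float),K,np.array(d['distortion'],float))[0,0]
    T=np.array(d['world_from_camera'])
    r=T[:3,:3]@np.array([p[0],-p[1],-1.]); return T[:3,3],r/np.linalg.norm(r)
def onz(d,u,v,z):
    o,r=ray(d,u,v); return o+r*(z-o[2])/r[2]
def two(d1,p1,d2,p2):
    o1,r1=ray(d1,*p1);o2,r2=ray(d2,*p2)
    s=np.linalg.lstsq(np.c_[r1,-r2],o2-o1,rcond=None)[0]
    a=o1+r1*s[0];b=o2+r2*s[1]; return (a+b)/2,np.linalg.norm(a-b)
def proj(d,P):
    T=np.array(d['world_from_camera']); c=T[:3,:3].T@(np.array(P,float)-T[:3,3])
    K=np.array([[d['fx'],0,d['cx']],[0,d['fy'],d['cy']],[0,0,1.]])
    return cv2.projectPoints(np.array([[c[0],-c[1],-c[2]]]),np.zeros(3),np.zeros(3),K,np.array(d['distortion'],float))[0][0,0]
E
python3 - <<'E'
from h import *
for n in ['side','top','wrist']:
    d=cap(n,n+'0.png'); print(n,np.round(np.array(d['world_from_camera']),2).tolist(),d['fx'])
s=robot.sense();print(s['time_s'],s['ee_pos'],s['tcp_rot'],robot.pinch_z)
E
```

```text
side [[-0.96, 0.17, -0.22, 401.5], [-0.28, -0.57, 0.77, 731.02], [0.01, 0.8, 0.59, 764.43], [0.0, 0.0, 0.0, 1.0]] 462.6875146794873
top [[0.06, 0.98, -0.21, 345.01], [-1.0, 0.06, -0.01, -0.91], [0.0, 0.21, 0.98, 1400.94], [0.0, 0.0, 0.0, 1.0]] 562.6111841644214
wrist [[0.43, 0.87, 0.24, 319.81], [-0.9, 0.42, 0.11, -511.83], [-0.0, -0.26, 0.96, 374.21], [0.0, 0.0, 0.0, 1.0]] 389.9925075139149
0.15 [ 260.22855518 -540.39175571  230.37224473] [ 1.97280995  0.4518772  -1.97334513] 18.700000000000003
```

View pics/side0.png

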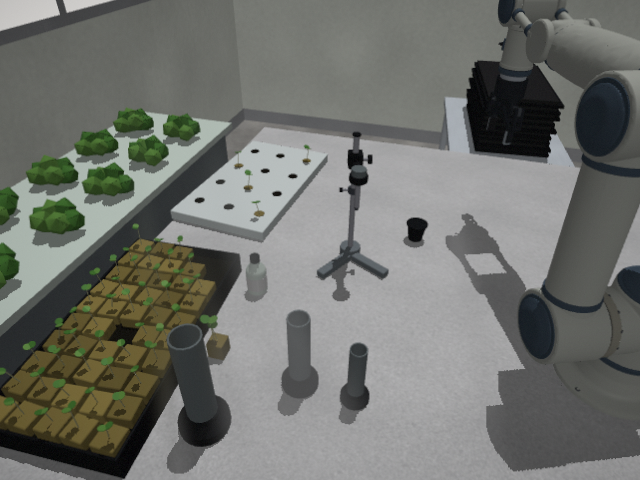

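View pics/top0.png

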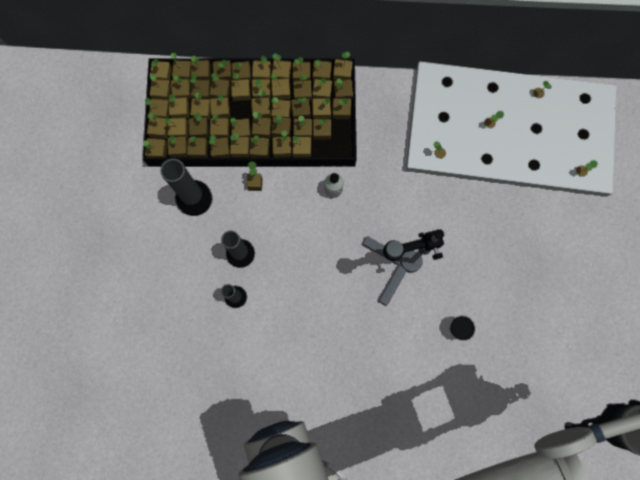

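View pics/wrist0.png

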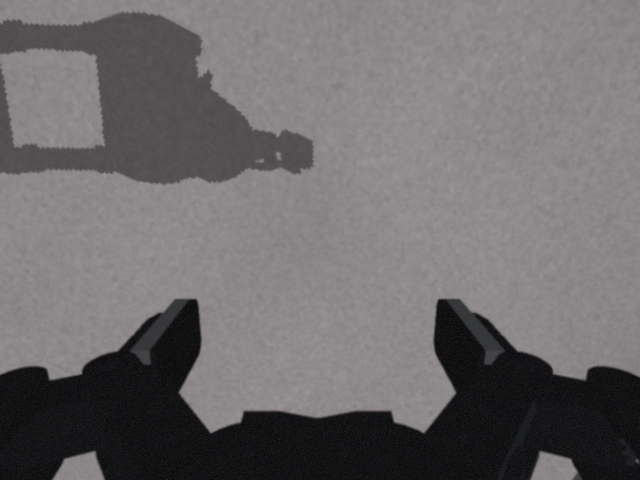

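```bash
python3 - <<'E'
import cv2,numpy as np
s=cv2.imread('pics/side0.png');t=cv2.imread('pics/top0.png')
a=cv2.resize(s[290:430,260:400],(560,560),interpolation=2)
cv2.imwrite('pics/jc.png',np.hstack([cv2.resize(s[295:455,160:400],(480,320),interpolation=2),cv2.resize(t[150:310,150:270],(240,320),interpolation=2)]))
cv2.imwrite('pics/st.png',np.hstack([cv2.resize(s[125:285,300:400],(375,600),interpolation=2),cv2.resize(t[215:315,345:450],(420,600),interpolation=2)[:, :]]))
g=cv2.resize(t[215:315,345:450],(735,600*1),interpolation=2); g=cv2.resize(t[215:315,345:450],(630,600),interpolation=2)
cv2.imwrite('pics/st_t.png',g)
E
```

```text
(no output)
```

View pics/jc.png

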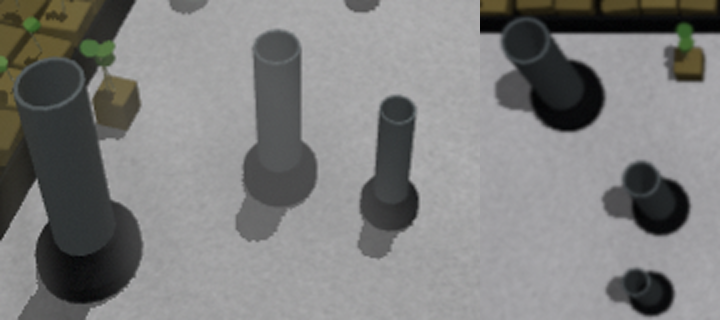

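View pics/st.png

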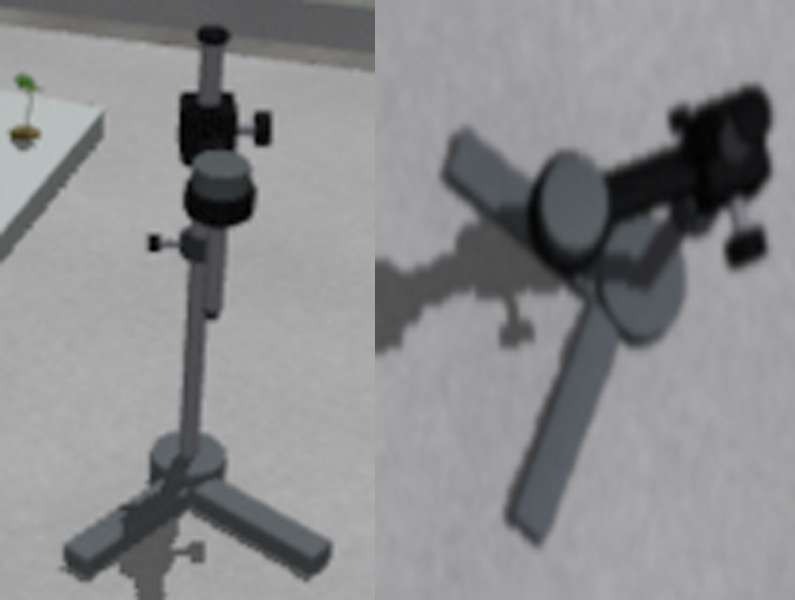

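View pics/st_t.png

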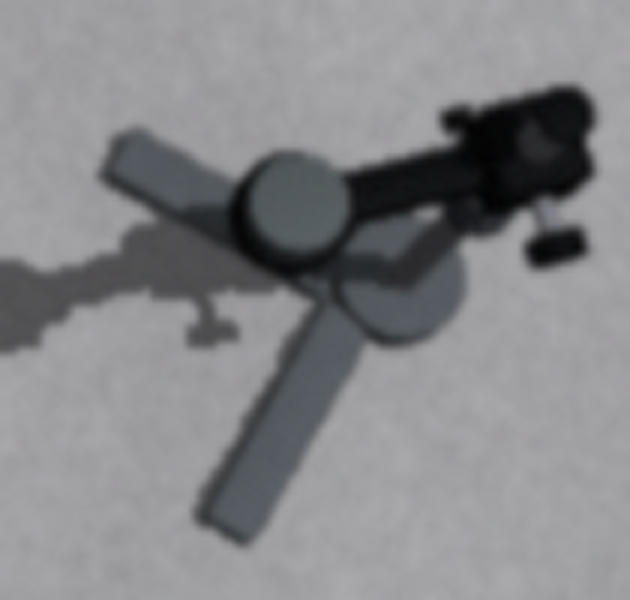

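```bash
python3 - <<'E'
from h import *
S=cap('side');T=cap('top')
def r(x): return np.round(x,1)
# cap
print('cap',two(T,(395,249.2),S,(359.2,169.8)))
for n,p in dict(L1a=(367.5,236.3),L1b=(362.5,243.7),L2a=(379.7,300.3),L2b=(386.3,305),inner=(398,265)).items(): print(n,r(onz(T,*p,18)))
for n,p in dict(c1=(65,548),c2=(90,570),c3=(310,565),c4=(330,545),inner=(190,490)).items(): print(n,r(onz(S,300+p[0]/3.75,125+p[1]/3.75,18)))
# jars: foot black mask in top
img=T['img']; 
m=(img.max(2)<62).astype(np.uint8)
cv2.imwrite('pics/m.png',m*255)
m2=(img.max(2)<35).astype(np.uint8)
n,l,st,c=cv2.connectedComponentsWithStats(m2)
for i in range(1,n):
    if st[i,4]>60 and st[i,1]>140 and st[i,0]<400: print(st[i],r(onz(T,*c[i],8)))
# rims: side crop offset(160,295) scale 2; top crop offset(150,150) scale 2; top part starts col 480
rim={'big':((51,84),(527,40)),'mid':((277,46),(641,179)),'small':((398,109),(636,282))}
for k,(a,b) in rim.items():
    print(k,two(S,(160+a[0]/2,295+a[1]/2),T,(150+(b[0]-480)/2,150+b[1]/2)))
E
```

```text
cap (array([ 564.02571379, -148.4014971 ,  291.51253304]), np.float64(4.058231819037276))
L1a [ 644.5 -115.1   18. ]
L1b [ 624.8 -103.3   18. ]
L2a [ 485.9 -150.9   18. ]
L2b [ 475.4 -167.4   18. ]
inner [ 576.  -193.4   18. ]
c1 [ 646.5 -108.3   18. ]
c2 [624.7 -91.9  18. ]
c3 [ 488.3 -138.6   18. ]
c4 [ 479.1 -162.5   18. ]
inner [ 581.6 -192.4   18. ]
[171 161  11  15  80] [801.3 384.1   8. ]
[170 181  41  34 727] [717.9 336.1   8. ]
[230 233   7  13  69] [621.  223.3   8. ]
[226 240  28  27 377] [579.  200.4   8. ]
[383 245  19  16  85] [ 601.2 -173.     8. ]
[225 287  21  20 187] [471.1 199.7   8. ]
[249 422  48  20 266] [168.3  97.3   8. ]
[244 442  66  29 437] [120.2  82.4   8. ]
big (array([724.27638552, 331.20400066, 226.03668699]), np.float64(2.6555669010632466))
mid (array([587.20542698, 201.31730402, 178.65104633]), np.float64(4.3080120727708895))
small (array([477.45767581, 203.10772991, 136.10751203]), np.float64(4.1645866937827085))
```

View pics/m.png

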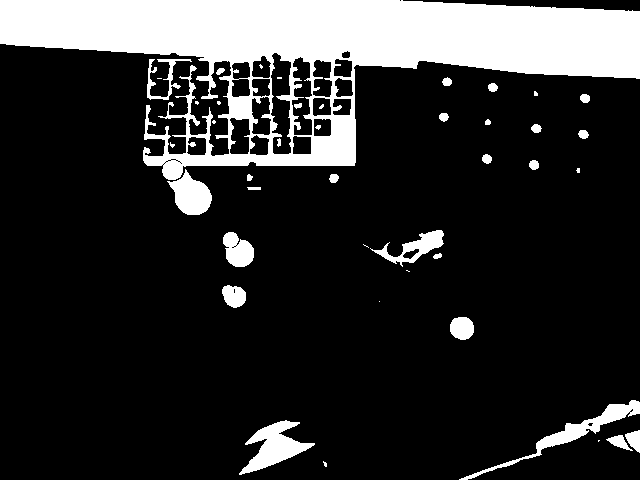

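```bash
python3 - <<'E'
from h import *
from scipy.spatial.transform import Rotation as Ro
T=cap('top')
s=robot.sense(); print(np.round(Ro.from_rotvec(s['tcp_rot']).as_matrix(),3).tolist())
for n,p in dict(foot=(240,253.5),footL=(226,254),footR=(254,254),bigfoot=(194,198),smallfoot=(236,297)).items(): print(n,np.round(onz(T,*p,10),1))
for n,p in dict(bottle=(335,187),plug=(255,184),netpot=(462,328)).items(): print(n,np.round(onz(T,*p,20),1))
E
```

```text
[[-0.0, 0.434, -0.901], [0.001, -0.901, -0.434], [-1.0, -0.001, -0.0]]
foot [583.8 201.9  10. ]
footL [580.5 236.8  10. ]
footR [584.5 166.8  10. ]
bigfoot [720.8 331.5  10. ]
smallfoot [474.7 202.4  10. ]
bottle [768.  -27.1  20. ]
plug [764.2 177.6  20. ]
netpot [ 430.6 -351.4   20. ]
```

Three jars: big at side (205,415)/top (194,198), rim 226 mm high; middle at side (300,380)/top (240,254), rim 179 mm; small at side (355,395)/top (236,297), rim 136 mm. The crop confirms that the middle one, at about (585,201) mm with a foot of about 70 mm, is the jar for the job. The stand's origin is at about (564,-146), with the V axis at about -70°.

I'll push with the outer edge of one open finger, because the gripper body has to stay clear of the tube. The route runs well clear of the probe.

>>> step_arm:
  commands:
    - [[0,0.33,0.99,0.1,0.12],[0,0.33,0.99,0.1,0.12],[0,0.33,0.99,0.1,0.12],[0,0.33,0.99,0.1,0.12],[0,0.33,0.99,0.1,0.12],[0,0.33,0.99,0.1,0.12],[0,0.33,0.99,0.1,0.12],[0,0.33,0.99,0.1,0.12],[0,0.33,0.99,0.1,0.12],[0,0.33,0.99,0.1,0.12],[0,0.33,0.99,0,0.12],[0,0.33,0.99,0,0.12]]

```text
time_s: 1.8
ee_pos: [339.9, -301.7, 251.4]
tcp_rot: [1.883, 0.576, -1.883]
ft_force: [0.1, -0.3, 0.1]
grip_width: 0.999
```

>>> step_arm:
  commands:
    - [[0,0.33,0.99,0,0.12],[0,0.33,0.99,0,0.12],[0,0.33,0.99,0,0.12],[0,0.33,0.99,0,0.12],[0,0.33,0.99,0,0.12],[0,0.33,0.99,0,0.12],[0,0.33,0.99,0,0.12],[0,0.33,0.99,0,0.12],[0,0.33,0.99,0,0.12],[0,0.33,0.99,0,0.12],[0,0.33,0.99,0,0.12],[0,0.33,0.99,0,0.12]]

```text
time_s: 3.3
ee_pos: [418.7, -64.1, 251.4]
tcp_rot: [1.791, 0.692, -1.791]
ft_force: [0.5, 0.2, -0.1]
grip_width: 1.002
```

>>> step_arm:
  commands:
    - [[0,0.33,0.99,0,0.12],[0,0.33,0.99,0,0.12],[0,0.33,0.99,0,0.12],[0,0.33,0.99,0,0.12],[0,0.33,0.99,0,0.12],[0,0.33,0.99,0,0.12],[0,0.33,0.99,0,0.12],[0,0.33,0.99,0,0.12],[0,0.33,0.99,0,0.12],[0,0.33,0.99,0,0.12],[0,0.33,0.99,0,0.12],[0,0.33,0.99,0,0.12]]

```text
time_s: 4.8
ee_pos: [498.2, 173.5, 251.3]
tcp_rot: [1.696, 0.8, -1.696]
ft_force: [-0.4, -0.6, 0.8]
grip_width: 0.998
```

>>> step_arm:
  commands:
    - [[0,0.33,0.99,0,0.12],[0,0.33,0.99,0,0.12],[0,0.33,0.99,0,0.12],[0,0.33,0.99,0,0.12],[0,0.33,0.99,0,0.12],[0,0.33,0.99,0,0.12],[0,0.33,0.99,0,0.12]]

```text
time_s: 5.68
ee_pos: [544.5, 312.2, 251.0]
tcp_rot: [1.639, 0.859, -1.64]
ft_force: [0.3, 1.1, 0.6]
grip_width: 0.999
```

```bash
python3 - <<'E'
from h import *
from scipy.spatial.transform import Rotation as Ro
a=cap('side')['img'];b=cap('top')['img']
cv2.imwrite('pics/a1.png',np.vstack([a[150:450],b[30:330]])); cap('wrist','w1.png')
s=robot.sense();R=Ro.from_rotvec(s['tcp_rot']).as_matrix();print(s['time_s'],s['ee_pos'],np.round(R,3).tolist(),s['q'],s['ft_force'])
E
```

```text
5.825 [544.17607783 311.83580489 250.473798  ] [[-0.001, 0.823, -0.569], [-0.001, -0.569, -0.823], [-1.0, -0.001, 0.001]] [ 4.66161089e-01  1.72135410e-01  1.10860834e+00 -6.90282439e-05
  1.86212678e+00  1.07087370e+00] [-0.70721435 -0.19846483  0.79853188]
```

View pics/a1.png

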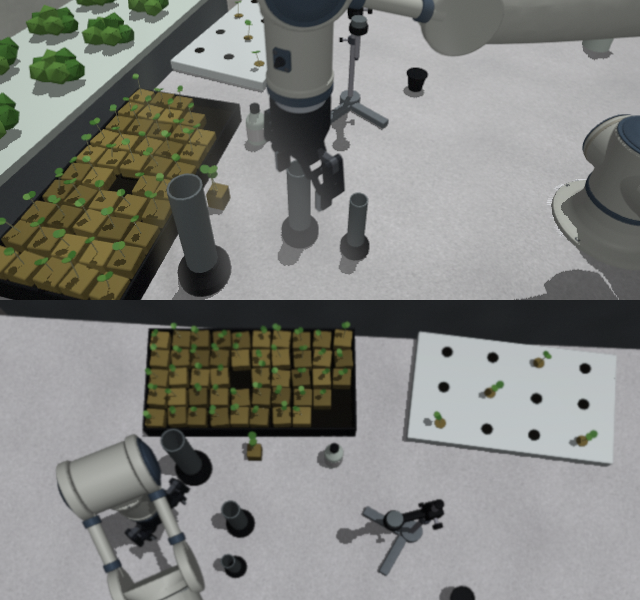

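View pics/w1.png

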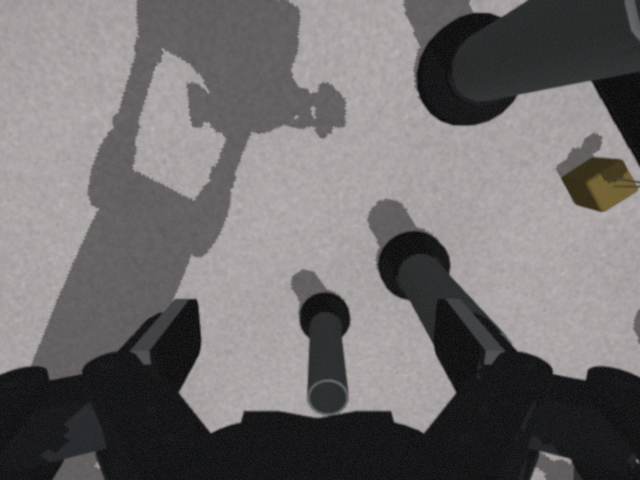

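```bash
python3 - <<'E'
from h import *
S=cap('side');T=cap('top');s=robot.sense();p=s['ee_pos']
for d in (S,T):
  for h in range(0,500,50):
    u=proj(d,[p[0],p[1],p[2]+h]); cv2.circle(d['img'],(int(u[0]),int(u[1])),3,(0,0,255) if h%100==0 else (0,255,255),-1)
    if d is T and h in(300,350,400):
        for t in (-100,-75,75,100):
            q=[p[0]-.45*t,p[1]+.89*t,p[2]+h];u=proj(d,q);cv2.circle(d['img'],(int(u[0]),int(u[1])),2,(0,255,0),-1)
cv2.imwrite('pics/ax.png',np.vstack([S['img'][0:300],T['img'][100:400]]))
E
```

```text
(no output)
```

View pics/ax.png

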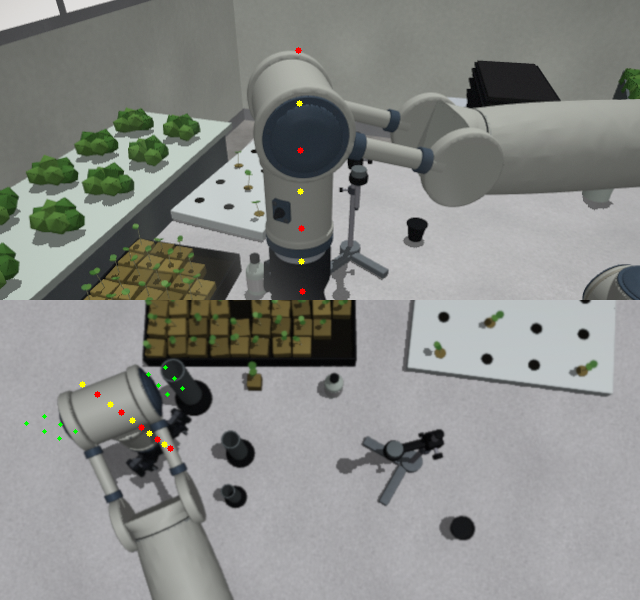

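```bash
python3 - <<'E'
from h import *
S=cap('side');T=cap('top')
cv2.imwrite('pics/wr.png',np.hstack([cv2.resize(S['img'][40:190,230:380],(400,400),interpolation=2),cv2.resize(T['img'][140:270,50:180],(400,400),interpolation=2)]))
E
```

```text
(no output)
```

View pics/wr.png

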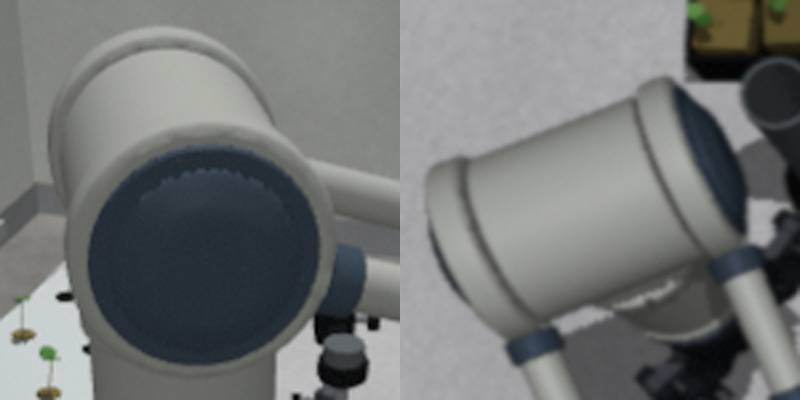

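```bash
python3 - <<'E'
from h import *
from scipy.optimize import least_squares
S=cap('side');T=cap('top');s=robot.sense();p=np.array(s['ee_pos']);q1=s['q'][0]
t=np.array([-np.sin(q1),np.cos(q1),0]);r=np.array([np.cos(q1),np.sin(q1),0]);z=np.array([0,0,1])
def f(v):
    w,h,e=v
    return np.r_[proj(S,p+w*t+h*z+e*r)-[306.9,135.6],proj(T,p-w*t+h*z+e*r)-[151.4,192]]
o=least_squares(f,[65,320,0]);print(o.x,o.fun)
c=p+o.x[0]*t+o.x[1]*z+o.x[2]*r
for R in (40,50,60): print(R,proj(S,c+R*r),proj(S,c-R*r),proj(S,c+R*z),proj(S,c-R*z))
E
```

```text
[ 58.55938465 341.06149404   0.78163263] [ 1.07878758  0.49228288 -1.2408905  -1.46942717]
40 [263.04844127 139.10058373] [351.64823945 133.18466706] [307.69890409  91.6142461 ] [308.22984157 175.76222042]
50 [251.61503586 139.86881511] [362.37243301 132.47307713] [307.62385772  79.6421081 ] [308.28860314 185.01686685]
60 [240.10030287 140.64362358] [373.02039219 131.76750305] [307.54660814  67.29789472] [308.34588206 194.02697598]
```

```bash
python3 - <<'E'
from h import *
from scipy.spatial.transform import Rotation as Ro
S=cap('side');T=cap('top');s=robot.sense();p=np.array(s['ee_pos']);R=Ro.from_rotvec(s['tcp_rot']).as_matrix()
out=[]
for d,(x0,y0,w) in ((S,(235,270,130)),(T,(100,200,130))):
    im=cv2.resize(d['img'][y0:y0+w,x0:x0+w],(400,400),interpolation=2);k=400/w
    for h in (13,40,70,100):
        for y,c in ((57,(0,0,255)),(-57,(0,0,255)),(75,(0,255,0)),(-75,(0,255,0)),(0,(0,255,255))):
            u=(proj(d,p+R@np.array([-h,y,0]))-[x0,y0])*k; cv2.circle(im,(int(u[0]),int(u[1])),3,c,-1)
    out.append(im)
cv2.imwrite('pics/kn.png',np.hstack(out))
E
```

```text
(no output)
```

View pics/kn.png

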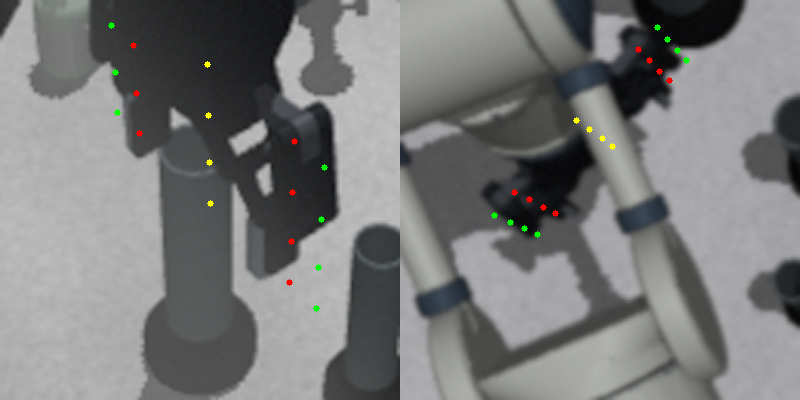

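```bash
python3 - <<'E'
from h import *
from scipy.spatial.transform import Rotation as Ro
d=cap('wrist');s=robot.sense();p=np.array(s['ee_pos']);R=Ro.from_rotvec(s['tcp_rot']).as_matrix()
im=d['img'][270:,:]
im=cv2.convertScaleAbs(im,alpha=2.2)
for h,zz,c in ((13,-11,(0,0,255)),(40,-13,(0,255,0)),(65,-13,(255,255,0)),(90,-13,(255,0,255))):
    for y in (42.5,50,57,69,75):
      for g in (1,-1):
        u=proj(d,p+R@np.array([-h,g*y,zz])); cv2.circle(im,(int(u[0]),int(u[1])-270),3,c,-1)
cv2.imwrite('pics/kw.png',cv2.resize(im,(800,262)))
E
```

```text
(no output)
```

View pics/kw.png

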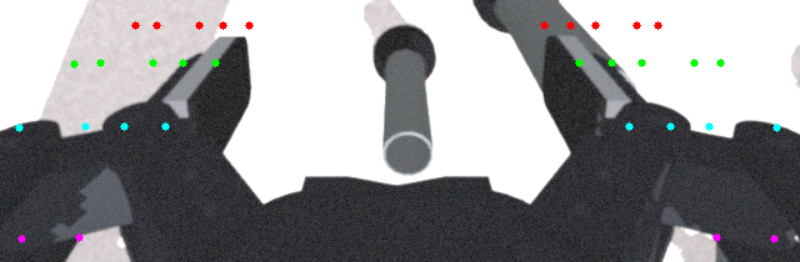

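The three views show the outer knuckles reaching about 78 mm from the tool axis, and the open fingertips sitting about 13 mm above the TCP. I'll keep the jaws along world x. The left finger's corner pushes the jar at about -123°, then the right finger's corner pushes it into the V at about -57°. This keeps the knuckles, body and wrist clear of the tube, the neighbouring jars and the probe.

>>> step_arm:
  commands:
    - [[0,0.75,-0.35,0,0.76],[0,0.75,-0.35,0,0.76],[0,0.75,-0.35,0,0.76],[0,0.75,-0.35,0,0.76],[0,0.75,-0.35,0,0.76],[0,0.75,-0.35,0,0.76],[0,0.75,-0.35,0,0.76],[0,0.75,-0.35,0,0.76],[0,0,0,0,0]]

```text
time_s: 7.4
ee_pos: [664.7, 253.9, 250.6]
tcp_rot: [1.209, 1.209, -1.21]
ft_force: [-0.4, 0.4, 0.4]
grip_width: 1.001
```

>>> step_arm:
  commands:
    - [[0,0,0,-1,0],[0,0,0,-1,0],[0,0,0,-1,0],[0,0,0,-1,0],[0,0,0,-1,0],[0,0,0,0,0]]

```text
time_s: 8.15
ee_pos: [662.9, 254.7, 148.7]
tcp_rot: [1.205, 1.212, -1.212]
ft_force: [-0.9, 0.2, -0.1]
grip_width: 1.0
```

```bash
python3 - <<'E'
from h import *
from scipy.spatial.transform import Rotation as Ro
a=cap('side')['img'];b=cap('top')['img']
cv2.imwrite('pics/a2.png',np.vstack([a[150:450],b[30:330]])); cap('wrist','w2.png')
s=robot.sense();R=Ro.from_rotvec(s['tcp_rot']).as_matrix();print(s['time_s'],s['ee_pos'],np.round(R,3).tolist(),s['q'],s['ft_force'])
E
```

```text
8.3 [664.3865713  254.98580997 152.56028809] [[0.002, 1.0, 0.002], [0.001, 0.002, -1.0], [-1.0, 0.002, -0.001]] [3.18642022e-01 3.95285542e-01 1.01749496e+00 3.88580787e-05
 1.72718016e+00 3.16885164e-01] [0.02593865 0.4255449  1.1704453 ]
```

View pics/a2.png

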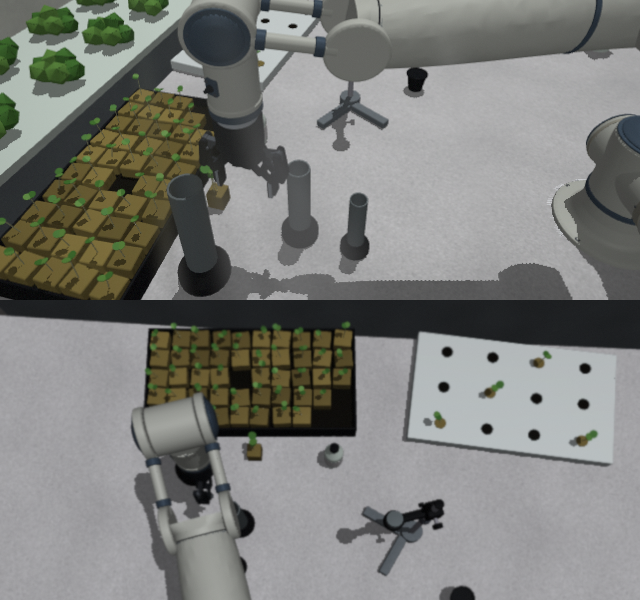

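View pics/w2.png

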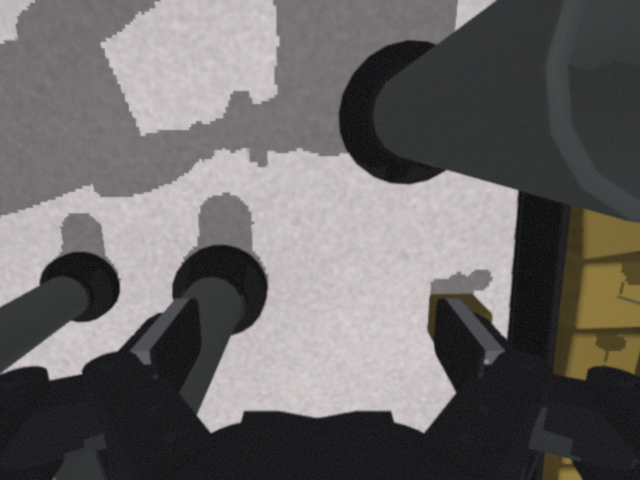

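```bash
python3 - <<'E'
from h import *
d=cap('wrist'); print(np.array(d['world_from_camera'])[:3,3])
for n,p,z in (('plug topfront',(458,295),40),('jarfoot L',(174,292),8),('jarfoot R',(267,288),16),('foot top edge',(220,246),8),('small L',(41,288),8),('small R',(119,288),8),('big L',(339,115),8),('bigfoot bottom',(410,184),16),('bigtop',(405,41),8)): print(n,np.round(onz(d,*p,z),1))
S=cap('side'); print(proj(S,np.array(d['world_from_camera'])[:3,3]))
E
```

```text
[663.7021647  321.26958773 296.53434277]
plug topfront [763.7 210.5  40. ]
jarfoot L [550.6 198.9   8. ]
jarfoot R [625.4 205.6  16. ]
foot top edge [589.3 237.    8. ]
small L [447.6 202.6   8. ]
small R [507.9 202.4   8. ]
big L [679.3 333.2   8. ]
bigfoot bottom [730.5 285.8  16. ]
bigtop [722.7 380.2   8. ]
[220.13959557 307.82029563]
```

>>> step_arm:
  commands:
    - [[0,0,-0.1,-0.9,0],[0,0,-0.1,-0.9,0],[0,0,0,-0.9,0],[0,0,0,-0.9,0],[0,0,0,-0.9,0],[0,0,0,-0.9,0],[0,0,0,-0.9,0],[0,0,0,-0.8,0],[0,0,0,-0.3,0],[0,0,0,0,0]]

```text
time_s: 9.65
ee_pos: [664.0, 250.8, 2.8]
tcp_rot: [1.207, 1.21, -1.208]
ft_force: [-0.5, -0.1, 0.9]
grip_width: 1.001
```

```bash
python3 - <<'E'
from h import *
a=cap('side')['img'];b=cap('top')['img']
cv2.imwrite('pics/a3.png',np.hstack([cv2.resize(a[230:430,150:350],(400,400)),cv2.resize(b[130:330,130:330],(400,400))])); cap('wrist','w3.png')
s=robot.sense();print(s['time_s'],s['ee_pos'],s['ft_force'])
E
```

```text
9.8 [664.7571154  250.98949648   4.48815083] [-0.31397816 -0.0626709  -0.74826475]
```

View pics/a3.png

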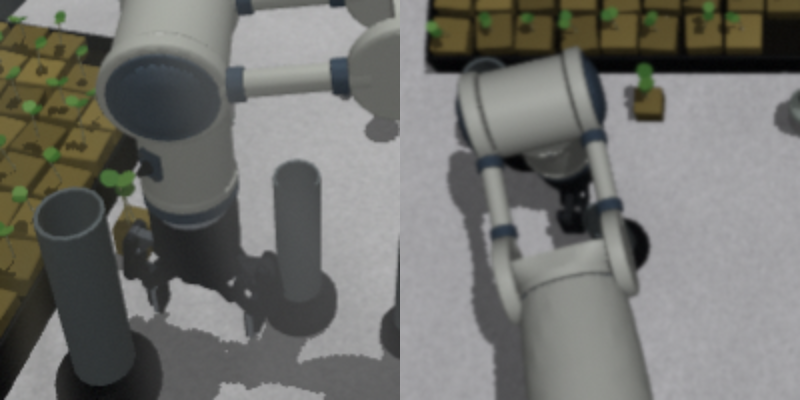

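View pics/w3.png

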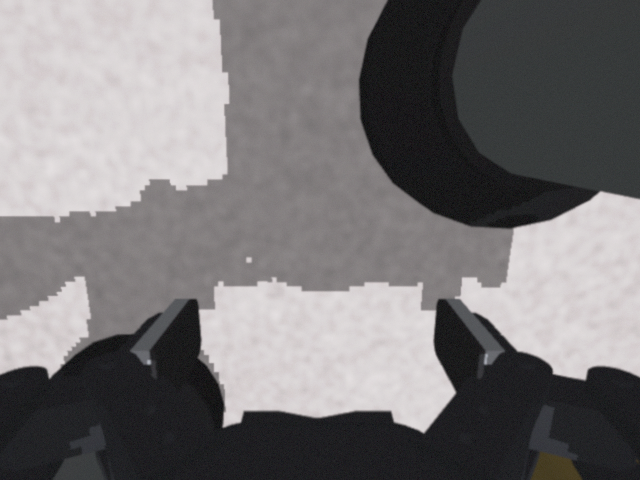

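>>> step_arm:
  commands:
    - [[0,0,0,-0.4,0],[0,0,0,0,0],[0,-0.16,-0.25,0,0],[0,-0.16,-0.25,0,0],[0,-0.16,-0.25,0,0],[0,-0.16,-0.25,0,0],[0,-0.16,-0.25,0,0],[0,-0.16,-0.25,0,0],[0,0,0,0,0]]

```text
time_s: 10.92
ee_pos: [644.7, 220.3, -4.6]
tcp_rot: [1.208, 1.21, -1.208]
ft_force: [-0.3, 0.7, -0.4]
grip_width: 0.998
```

```bash
cat > look.py <<'E'
from h import *
import sys
n=sys.argv[1]
A=cap('side');B=cap('top');W=cap('wrist')
a,b,w=A['img'],B['img'],W['img']
cv2.imwrite('pics/%s.png'%n,np.vstack([np.hstack([cv2.resize(a[130:430,150:450],(400,400)),cv2.resize(b[130:330,200:400],(400,400))]),np.hstack([cv2.resize(w[240:],(400,150)),np.zeros((150,400,3),np.uint8)])]))
s=robot.sense();print(s['time_s'],np.round(s['ee_pos'],1),np.round(s['ft_force'],1))
E
python3 look.py a4
```

```text
11.075 [644.9 220.8  -4.7] [-0.  -0.2 -0.5]
```

View pics/a4.png

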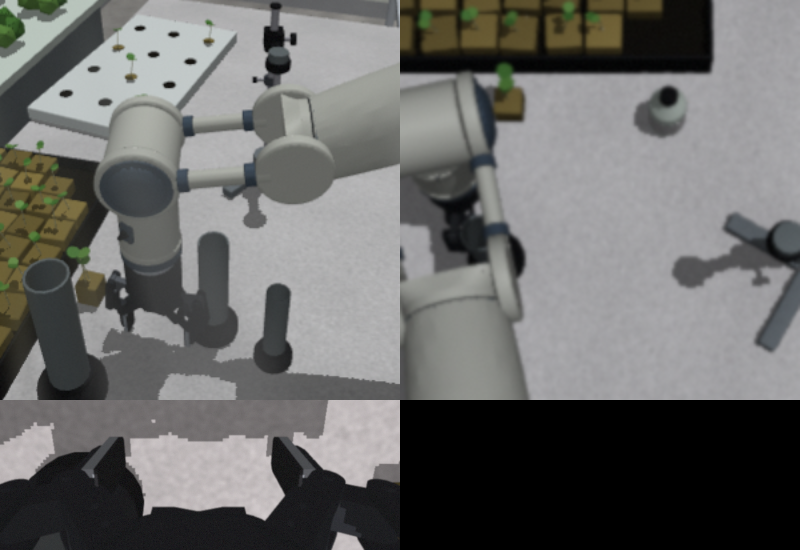

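```bash
python3 - <<'E'
from h import *
d=cap('side')
for p in ((298.5,318),(310.5,311.5)): print(onz(d,*p,180))
cv2.imwrite('pics/z.png',cv2.resize(d['img'][295:405,250:360],(770,600)[:1]*2,interpolation=2)[:600])
E
```

```text
[589.00947406 202.37296504 180.        ]
[573.82088141 181.51462506 180.        ]
```

View pics/z.png

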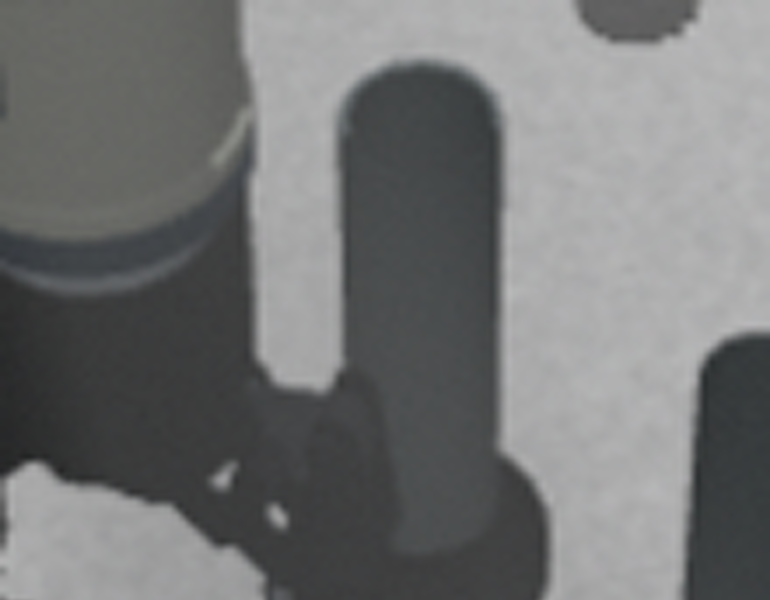

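>>> step_arm:
  commands:
    - [[0,-0.18,-0.24,0,0],[0,-0.18,-0.24,0,0],[0,-0.18,-0.24,0,0],[0,-0.18,-0.24,0,0],[0,-0.18,-0.24,0,0],[0,-0.18,-0.24,0,0],[0,-0.17,-0.25,0,0],[0,-0.17,-0.25,0,0],[0,-0.17,-0.25,0,0],[0,-0.17,-0.25,0,0],[0,0,0,0,0]]

```text
time_s: 12.5
ee_pos: [609.4, 171.4, -4.8]
tcp_rot: [1.208, 1.21, -1.209]
ft_force: [0.8, 0.2, 0.3]
grip_width: 1.001
```

```bash
python3 look.py a5
```

```text
12.65 [609.7 172.   -4.7] [-0.2 -0.5 -0.1]
```

View pics/a5.png

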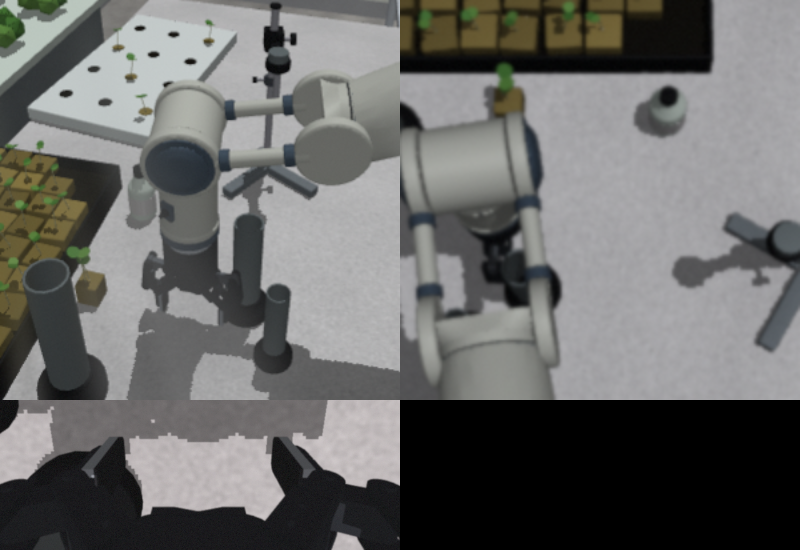

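```bash
cat > jar.py <<'E'
from h import *
import sys
d=cap('side');w=cap('wrist')
u,v=float(sys.argv[1]),float(sys.argv[2])
p=onz(d,150+u*.75,130+v*.75,180)-[2,1,0]
P=robot.sense()['ee_pos']; rel=p[:2]-P[:2]
sg=1 if len(sys.argv)<4 else -1
c=np.array([P[0]-sg*52,P[1]-11]); e=p[:2]-c
print('jar',p[:2].round(1),'P',P.round(1),'corner->jar',e.round(1),np.linalg.norm(e).round(1),np.degrees(np.arctan2(e[1],e[0])).round(1))
E
python3 jar.py 249 224
```

```text
jar [536.4 134.3] P [609.8 172.1  -4.7] corner->jar [-21.4 -26.8] 34.3 -128.7
```

>>> step_arm:
  commands:
    - [[0,-0.2,-0.22,0,0],[0,-0.2,-0.22,0,0],[0,-0.2,-0.23,0,0],[0,-0.2,-0.23,0,0],[0,-0.18,-0.24,0,0],[0,-0.18,-0.24,0,0],[0,-0.18,-0.24,0,0],[0,-0.18,-0.24,0,0],[0,-0.18,-0.24,0,0],[0,-0.18,-0.24,0,0],[0,0,0,0,0]]

```text
time_s: 14.12
ee_pos: [571.8, 124.7, -4.8]
tcp_rot: [1.208, 1.21, -1.208]
ft_force: [0.3, -0.1, 0.4]
grip_width: 1.0
```

```bash
python3 look.py a6
```

```text
14.275 [572.1 125.2  -4.7] [-0.5  0.4  0.2]
```

View pics/a6.png

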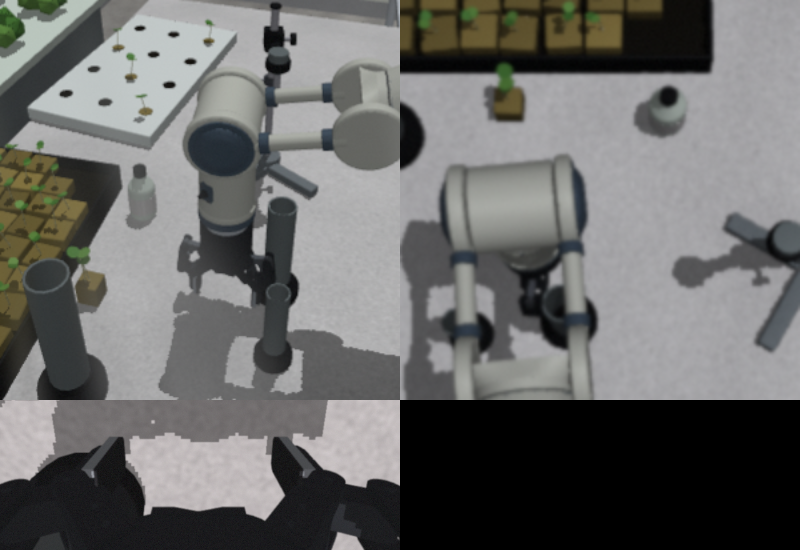

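```bash
python3 jar.py 283 207
```

```text
jar [499.3  87.3] P [572.1 125.3  -4.8] corner->jar [-20.8 -27. ] 34.1 -127.7
```

>>> step_arm:
  commands:
    - [[0,-0.19,-0.23,0,0],[0,-0.19,-0.23,0,0],[0,-0.19,-0.23,0,0],[0,-0.19,-0.23,0,0],[0,-0.18,-0.24,0,0],[0,-0.18,-0.24,0,0],[0,-0.18,-0.24,0,0],[0,-0.18,-0.24,0,0],[0,-0.18,-0.24,0,0],[0,-0.18,-0.24,0,0],[0,-0.18,-0.24,0,0],[0,-0.18,-0.24,0,0]]

```text
time_s: 15.88
ee_pos: [527.9, 68.1, -4.7]
tcp_rot: [1.208, 1.21, -1.208]
ft_force: [0.1, 0.8, 0.0]
grip_width: 0.999
```

>>> step_arm:
  commands:
    - [[0,-0.18,-0.24,0,0],[0,0,0,0,0],[0,0.3,0.6,0,0],[0,0,0.8,0,0]]

```text
time_s: 16.38
ee_pos: [531.1, 92.5, -4.6]
tcp_rot: [1.208, 1.21, -1.208]
ft_force: [0.4, 0.2, 0.6]
grip_width: 0.995
```

```bash
python3 look.py a7
```

```text
16.525 [530.4  92.9  -4.9] [-0.8 -0.8 -0.6]
```

View pics/a7.png

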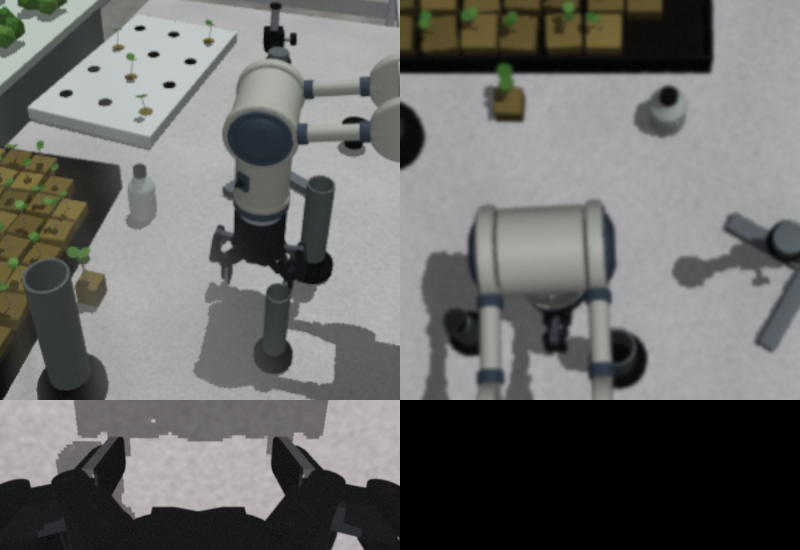

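```bash
python3 jar.py 320 185
```

```text
jar [457.3  24.5] P [530.4  92.   -4.9] corner->jar [-21.1 -56.4] 60.3 -110.5
```

>>> step_arm:
  commands:
    - [[0,0,0.65,0,0],[0,-0.97,0,0,0],[0,-0.97,0,0,0],[0,-0.97,0,0,0],[0,-0.97,0,0,0],[0,-0.97,0,0,0],[0,-0.97,0,0,0],[0,-0.97,0,0,0],[0,-0.97,0,0,0],[0,0,-0.5,0,0],[0,0,-0.5,0,0],[0,0,0,0,0]]

```text
time_s: 18.12
ee_pos: [375.9, 83.8, -4.6]
tcp_rot: [1.209, 1.209, -1.209]
ft_force: [-0.5, 0.4, -0.1]
grip_width: 1.001
```

```bash
python3 look.py a8
```

```text
18.275 [375.6  84.5  -4.7] [-0.7  0.4 -0.1]
```

View pics/a8.png

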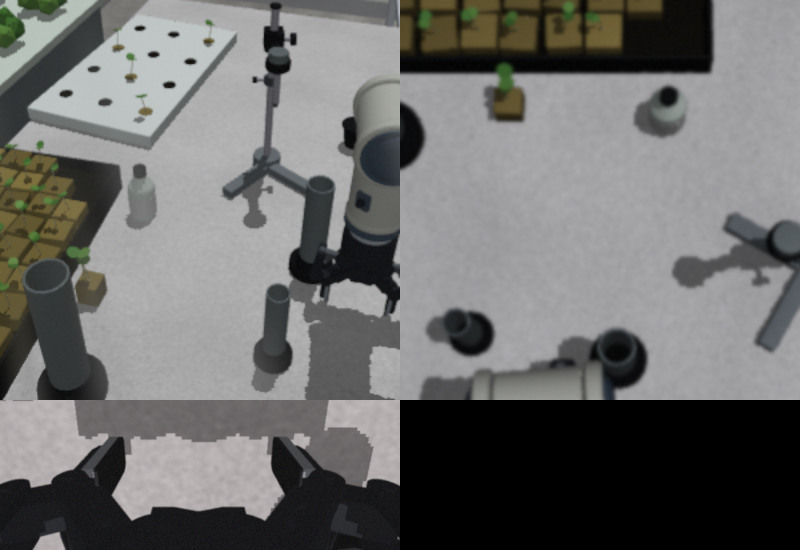

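>>> step_arm:
  commands:
    - [[0,0.17,-0.26,0,0],[0,0.17,-0.26,0,0],[0,0.17,-0.26,0,0],[0,0.17,-0.26,0,0],[0,0.17,-0.26,0,0],[0,0.17,-0.26,0,0],[0,0.17,-0.26,0,0],[0,0.17,-0.26,0,0],[0,0.17,-0.26,0,0],[0,0,0,0,0]]

```text
time_s: 19.52
ee_pos: [406.2, 37.3, -4.7]
tcp_rot: [1.208, 1.209, -1.208]
ft_force: [-0.4, -0.4, -0.3]
grip_width: 1.002
```

```bash
python3 look.py a9
```

```text
19.675 [406.   37.7  -4.7] [ 0.4  0.5 -0.7]
```

View pics/a9.png

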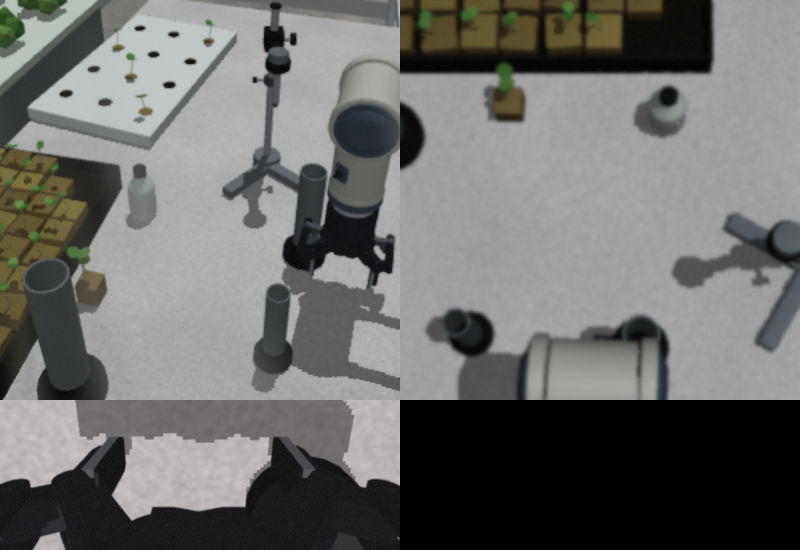

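```bash
python3 jar.py 313 172 a
```

```text
jar [472.4  -2.5] P [405.9  37.9  -4.7] corner->jar [ 14.5 -29.4] 32.8 -63.8
```

>>> step_arm:
  commands:
    - [[0,0.1,-0.28,0,0],[0,0.1,-0.28,0,0],[0,0.1,-0.28,0,0],[0,0.1,-0.28,0,0],[0,0.15,-0.26,0,0],[0,0.15,-0.26,0,0],[0,0.15,-0.26,0,0],[0,0.15,-0.26,0,0],[0,0,0,0,0]]

```text
time_s: 20.9
ee_pos: [426.2, -5.9, -4.7]
tcp_rot: [1.208, 1.209, -1.208]
ft_force: [-0.5, 0.2, 0.2]
grip_width: 1.0
```

```bash
python3 look.py a10
```

```text
21.05 [426.   -5.4  -4.7] [-0.7  0.4  0.2]
```

View pics/a10.png

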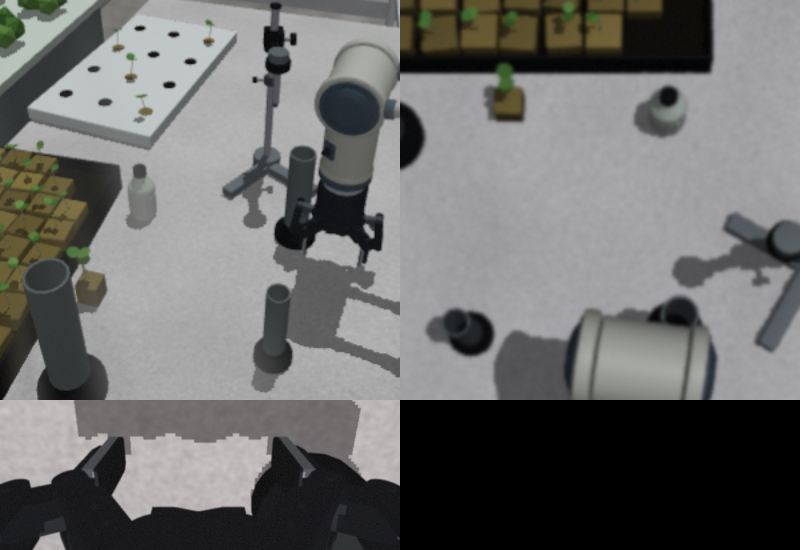

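```bash
python3 jar.py 302.5 153.5 a; python3 - <<'E'
import numpy as np
j=np.array([493,-41.]);
E
```

```text
jar [496.2 -43.4] P [425.9  -5.3  -4.7] corner->jar [ 18.2 -27.1] 32.7 -56.1
```

>>> step_arm:
  commands:
    - [[0,0.16,-0.26,0,0],[0,0.16,-0.26,0,0],[0,0.16,-0.26,0,0],[0,0.16,-0.26,0,0],[0,0.16,-0.26,0,0],[0,0.16,-0.26,0,0],[0,0.16,-0.26,0,0],[0,0.16,-0.26,0,0],[0,0.16,-0.26,0,0],[0,0,0,0,0]]

```text
time_s: 22.4
ee_pos: [455.1, -52.7, -4.6]
tcp_rot: [1.208, 1.209, -1.208]
ft_force: [0.7, -0.1, 0.1]
grip_width: 0.997
```

```bash
python3 look.py a11
```

```text
22.55 [454.8 -52.2  -4.7] [-0.5  0.6 -0.1]
```

View pics/a11.png

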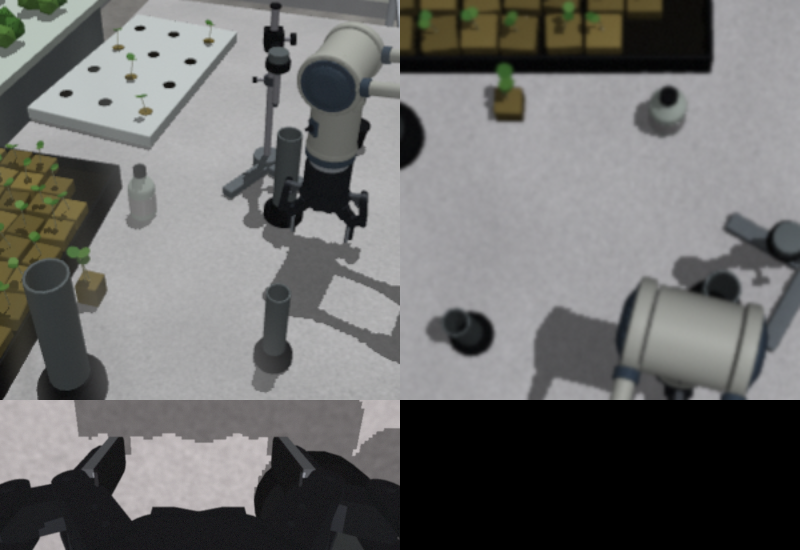

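```bash
python3 jar.py 289 134.5 a; python3 - <<'E'
from h import *
a=cap('side')['img'];b=cap('top')['img']
cv2.imwrite('pics/z2.png',np.hstack([cv2.resize(a[120:320,270:470],(400,400),interpolation=2),cv2.resize(b[200:330,300:430],(400,400),interpolation=2)]))
E
```

```text
jar [526.8 -87.6] P [454.8 -52.1  -4.7] corner->jar [ 20.1 -24.5] 31.7 -50.7
```

View pics/z2.png

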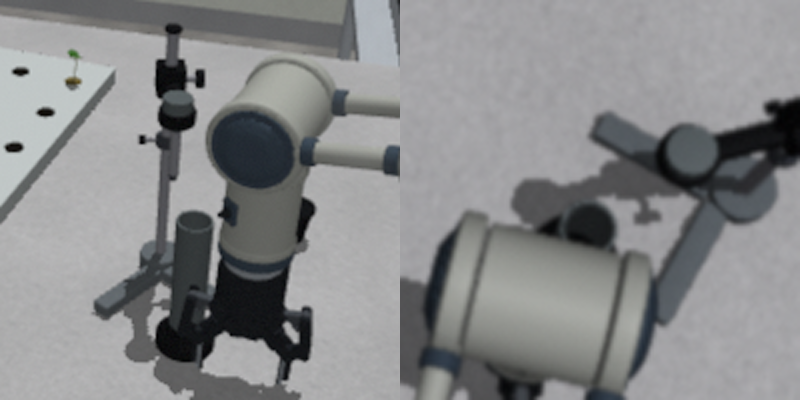

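```bash
python3 - <<'E'
from h import *
S=cap('side');T=cap('top')
print(two(T,(361.1,273.1),S,(367,231.5)),onz(T,361.1,273.1,180),onz(S,367,231.5,180))
print('top cap at 299',onz(T,395,249.2,299),onz(S,359.2,169.8,299))
E
```

```text
(array([527.9762503 , -91.14140075, 175.13700271]), np.float64(1.7821814101398212)) [526.35424273 -90.81896304 180.        ] [527.83335787 -84.48843477 180.        ]
top cap at 299 [ 560.50181482 -147.53218316  299.        ] [ 563.53443291 -134.97438223  299.        ]
```

>>> step_arm:
  commands:
    - [[0,0.12,-0.27,0,0],[0,0.12,-0.27,0,0],[0,0.12,-0.27,0,0],[0,0.12,-0.27,0,0],[0,0.14,-0.26,0,0],[0,0.14,-0.26,0,0],[0,0.14,-0.26,0,0],[0,0,0,0,0]]

```text
time_s: 23.85
ee_pos: [473.0, -89.9, -4.7]
tcp_rot: [1.208, 1.209, -1.208]
ft_force: [-0.3, -0.2, -0.4]
grip_width: 1.0
```

```bash
cat > z.py <<'E'
from h import *
import sys
a=cap('side')['img'];b=cap('top')['img']
cv2.imwrite('pics/%s.png'%sys.argv[1],np.hstack([cv2.resize(a[120:320,270:470],(400,400),interpolation=2),cv2.resize(b[200:330,300:430],(400,400),interpolation=2)]))
s=robot.sense();print(s['time_s'],np.round(s['ee_pos'],1),np.round(s['ft_force'],1))
E
python3 z.py z3
```

```text
23.95 [472.8 -89.6  -4.7] [ 0.8 -0.4 -0.8]
```

View pics/z3.png

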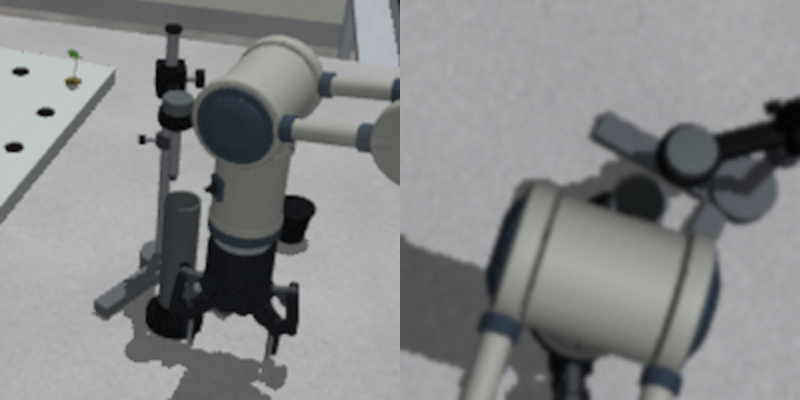

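```bash
python3 - <<'E'
from h import *
S=cap('side');T=cap('top')
print(two(T,(377.3,264.3),S,(361,222.5)),onz(T,377.3,264.3,180),onz(S,361,222.5,180))
E
```

```text
(array([ 549.45766161, -126.35228362,  171.80001607]), np.float64(0.5006083976985144)) [ 547.84215472 -125.52670319  180.        ] [ 547.66341758 -114.53016421  180.        ]
```

>>> step_arm:
  commands:
    - [[0,0.05,-0.15,0,0],[0,0.05,-0.15,0,0],[0,0.05,-0.15,0,0],[0,0.06,-0.14,0,0],[0,0.06,-0.14,0,0],[0,0.06,-0.14,0,0],[0,0,0,0,0]]

```text
time_s: 24.92
ee_pos: [479.5, -107.1, -4.7]
tcp_rot: [1.208, 1.21, -1.208]
ft_force: [-0.1, 0.1, 0.0]
grip_width: 0.999
```

```bash
python3 z.py z4
```

```text
25.025 [ 479.4 -107.    -4.7] [ 0.2  0.6 -0.5]
```

View pics/z4.png

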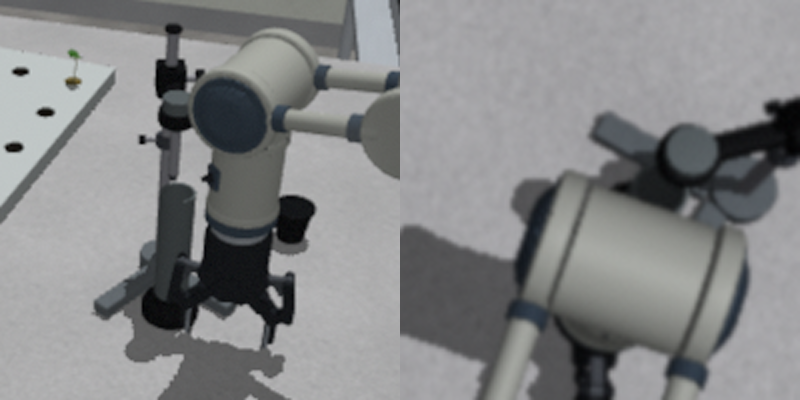

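>>> step_arm:
  commands:
    - [[0,0.04,-0.09,0,0],[0,0.04,-0.09,0,0],[0,0.03,-0.06,0,0],[0,0.03,-0.06,0,0],[0,0,0,0,0]]

```text
time_s: 25.65
ee_pos: [482.1, -112.6, -4.8]
tcp_rot: [1.208, 1.211, -1.208]
ft_force: [-1.3, 2.3, 0.8]
grip_width: 1.003
```

```bash
python3 - <<'E'
from h import *
S=cap('side'); print(onz(S,358,216.5,180))
a=S['img']; cv2.imwrite('pics/z5.png',cv2.resize(a[150:300,300:450],(600,600),interpolation=2))
cap('wrist','w5.png')
print([robot.sense()['ft_force'].round(1)])
E
```

```text
[ 559.32135376 -136.16233175  180.        ]
[array([-0.6,  2.3,  0.2])]
```

View pics/z5.png

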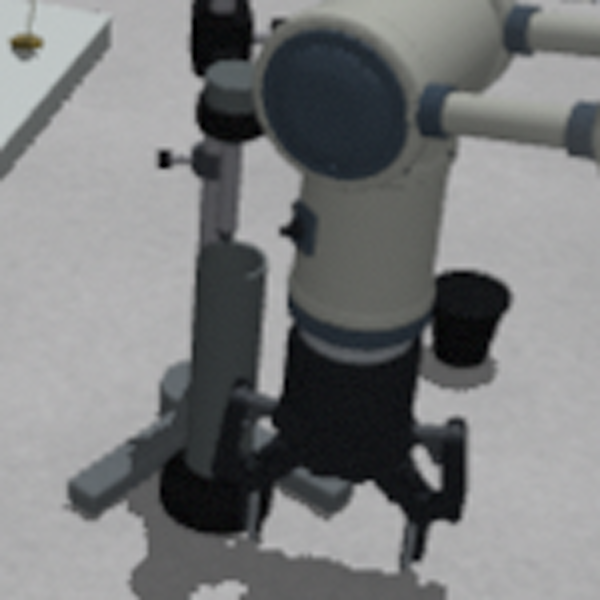

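View pics/w5.png

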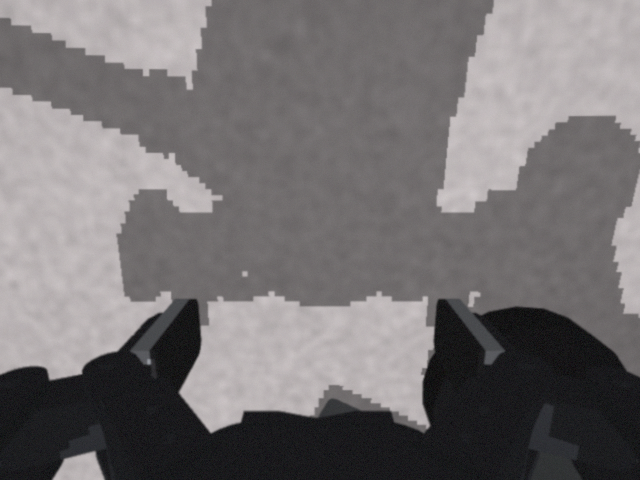

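```bash
python3 - <<'E'
from h import *
S=cap('side');T=cap('top')
c=onz(S,357.8,170.5,297);print(c,proj(S,[c[0],c[1],180]))
for x,y in ((10,0),(0,10)): print(proj(S,[c[0]+x,c[1]+y,180]))
a=S['img']; cv2.imwrite('pics/z6.png',cv2.resize(a[150:235,335:395],(565,800),interpolation=2)[:600])
b=T['img'];cv2.imwrite('pics/z6t.png',cv2.resize(b[220:300,360:440],(600,600),interpolation=2))
E
```

```text
[ 566.40186937 -134.73399509  297.        ] [354.82193968 216.32444481]
[350.5415905 215.6075328]
[353.83703887 218.67462095]
```

View pics/z6.png

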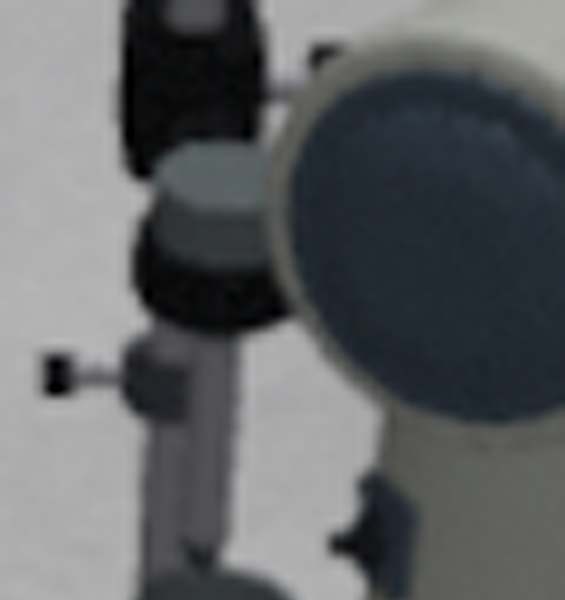

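View pics/z6t.png

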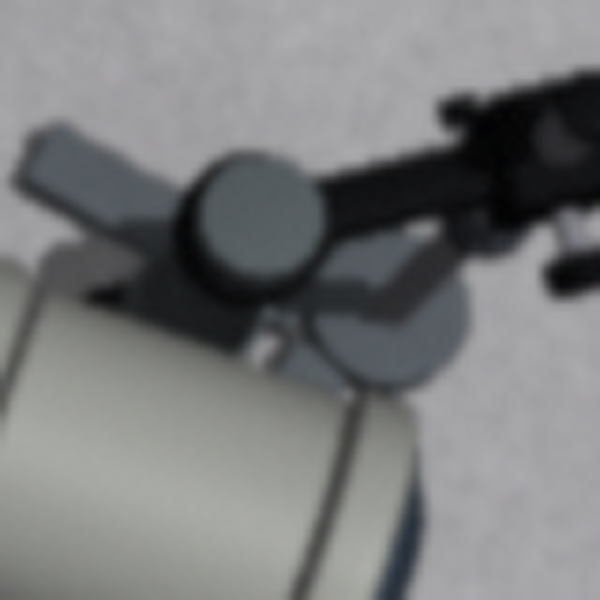

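>>> step_arm:
  commands:
    - [[0,0.06,-0.04,0,0],[0,0.06,-0.04,0,0],[0,0.06,-0.04,0,0]]

```text
time_s: 26.22
ee_pos: [485.8, -115.4, -4.7]
tcp_rot: [1.208, 1.21, -1.208]
ft_force: [-1.3, 2.5, -0.3]
grip_width: 0.997
```

>>> step_arm:
  commands:
    - [[0,0.06,-0.04,0,0],[0,0.05,-0.03,0,0]]

```text
time_s: 26.48
ee_pos: [486.9, -115.8, -5.0]
tcp_rot: [1.207, 1.214, -1.209]
ft_force: [-8.5, 6.8, 5.0]
grip_width: 0.999
```

```bash
python3 - <<'E'
from h import *
S=cap('side');T=cap('top')
a=S['img']; cv2.imwrite('pics/z7.png',cv2.resize(a[150:300,300:450],(600,600),interpolation=2))
print(robot.sense()['time_s'],robot.sense()['ft_force'].round(1),robot.sense()['ee_pos'])
E
```

```text
26.575 [-5.7  5.9  3.3] [ 486.90199109 -115.68559203   -4.99934522]
```

View pics/z7.png

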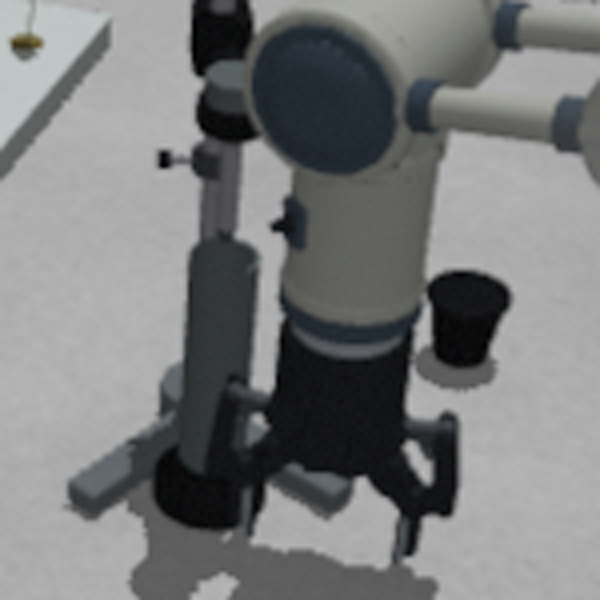

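>>> step_arm:
  commands:
    - [[0,-0.05,0.05,0,0],[0,-0.1,0.15,0,0],[0,-0.6,0.7,0,0],[0,-0.9,0.9,0,0],[0,-0.9,0.9,0,0],[0,-0.5,0.9,0,0],[0,0,0.5,0,0],[0,0,0,0,0]]

```text
time_s: 27.58
ee_pos: [427.6, -34.5, -4.4]
tcp_rot: [1.207, 1.209, -1.206]
ft_force: [-0.1, -0.5, -0.4]
grip_width: 1.001
```

```bash
python3 - <<'E'
from h import *
S=cap('side');T=cap('top')
a=S['img']; b=T['img'];cv2.imwrite('pics/z8.png',np.hstack([cv2.resize(a[150:300,300:400],(400,600),interpolation=2),cv2.resize(b[215:305,360:420],(400,600),interpolation=2)]))
print(robot.sense()['time_s'],robot.sense()['ft_force'].round(1),robot.sense()['ee_pos'])
E
```

```text
27.675 [-0.4  0.1 -0.3] [427.48564115 -35.00509637  -4.55525236]
```

View pics/z8.png

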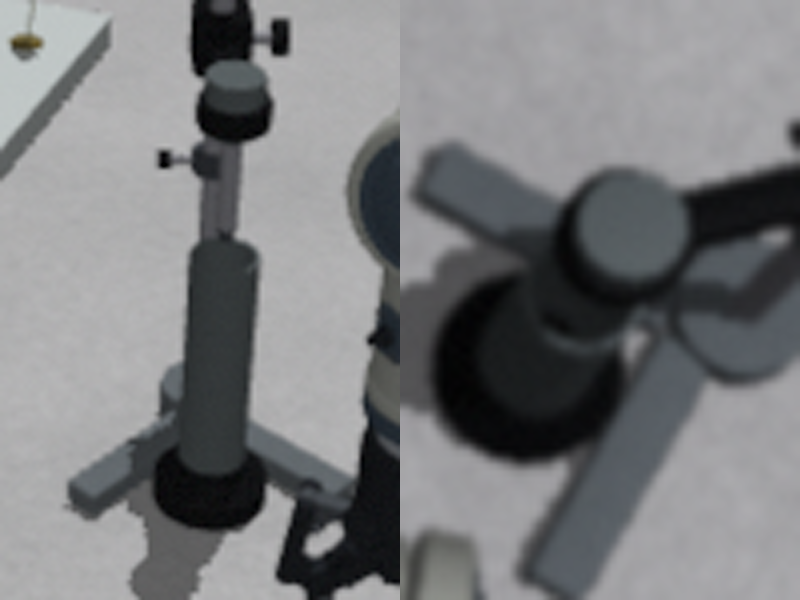

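```bash
python3 - <<'E'
from h import *
S=cap('side');T=cap('top')
for z in (295,299):
    c=onz(S,358.75,169.5,z);print('side exp',c[:2],proj(S,[c[0],c[1],180]),'obs 356.1 213.8'); 
    print(' side foot expected', proj(S,[c[0],c[1],16]))
    print(' jar-stand side', onz(S,356.1,213.8,180)-c)
    c=onz(T,394.95,248.3,z);print('top stand',c[:2],'jar foot',onz(T,379.8,269.75,10)[:2]-c[:2])
f=onz(T,379.8,269.75,10); print(f)
# leg lines from top: leg2 inner edge, leg1 inner edge (z=18)
k=6.6667
for q in ((525,570),(655,335),(415,195),(500,240)): print(q,onz(T,360+(q[0]-400)/k,215+q[1]/k,18)[:2])
E
```

```text
side exp [ 566.14143968 -143.45719646] [355.78038286 214.32083913] obs 356.1 213.8
 side foot expected [352.14391102 269.08975307]
 jar-stand side [  -0.22299206   -2.33347281 -115.        ]
top stand [ 563.10878128 -147.91488779] jar foot [-0.40687893 -1.6501022 ]
side exp [ 564.73852241 -136.00577858] [355.65924565 216.14735357] obs 356.1 213.8
 side foot expected [352.01358985 271.05014376]
 jar-stand side [   1.17992521   -9.78489069 -119.        ]
top stand [ 562.31994811 -147.38318444] jar foot [ 0.38195424 -2.18180555]
[ 562.70190235 -149.56499      10.        ]
(525, 570) [ 485.29781388 -148.610666  ]
(655, 335) [ 575.36697614 -194.07333325]
(415, 195) [ 623.35478688 -102.71629471]
(500, 240) [ 608.01037244 -135.19186624]
```

Both views put the jar within about 2 mm of the stand's axis and upright. In the top view the foot's edge meets both legs, and the measured distances of 34 and 35 mm agree with the 36 mm radius. Next I raise the hand, shut the fingers and go over the cap.

>>> step_arm:
  commands:
    - [[0,0,0,1,0],[0,0,0,1,0],[0,0,0,1,0],[0,0,0,1,0],[255,0,0,1,0],[255,0,0,1,0],[255,0,0,1,0],[255,0,0,1,0],[255,0,0,1,0],[255,0,0,1,0],[255,0,0,1,0],[255,0,0,1,0]]

```text
time_s: 29.28
ee_pos: [426.9, -34.6, 236.6]
tcp_rot: [1.208, 1.21, -1.208]
ft_force: [0.6, -0.5, 0.2]
grip_width: -0.001
```

>>> step_arm:
  commands:
    - [[255,0,0,1,0],[255,0,0,1,0],[255,0,0,1,0],[255,0,0,1,0],[255,0,0,1,0],[255,0,0,0,0]]

```text
time_s: 30.02
ee_pos: [427.3, -34.6, 337.4]
tcp_rot: [1.209, 1.207, -1.206]
ft_force: [-0.6, 0.7, 0.1]
grip_width: -0.001
```

>>> step_arm:
  commands:
    - [[255,0.85,-0.7,0,0],[255,0.85,-0.7,0,0],[255,0.85,-0.7,0,0],[255,0.85,-0.7,0,0],[255,0.85,-0.7,0,0],[255,0.85,-0.7,0,0],[255,0.85,-0.7,0,0],[255,0.85,-0.7,0,0],[255,0,0,0,0]]

```text
time_s: 31.15
ee_pos: [563.3, -147.2, 333.0]
tcp_rot: [1.208, 1.213, -1.21]
ft_force: [0.6, 0.8, -0.6]
grip_width: 0.002
```

```bash
python3 - <<'E'
from h import *
S=cap('side');T=cap('top');W=cap('wrist')
a=S['img']; b=T['img'];cv2.imwrite('pics/p1.png',np.vstack([np.hstack([cv2.resize(a[100:300,250:450],(400,400),interpolation=2),cv2.resize(b[170:330,320:480],(400,400),interpolation=2)]),np.hstack([cv2.resize(W['img'][240:],(400,150)),np.zeros((150,400,3),np.uint8)])]))
print(robot.sense()['time_s'],robot.sense()['ft_force'].round(1),robot.sense()['ee_pos'],robot.sense()['grip_width'])
E
```

```text
31.3 [0.2 0.5 0.3] [ 562.4855881  -146.13756053  335.03073357] -0.00028195750674429567
```

View pics/p1.png

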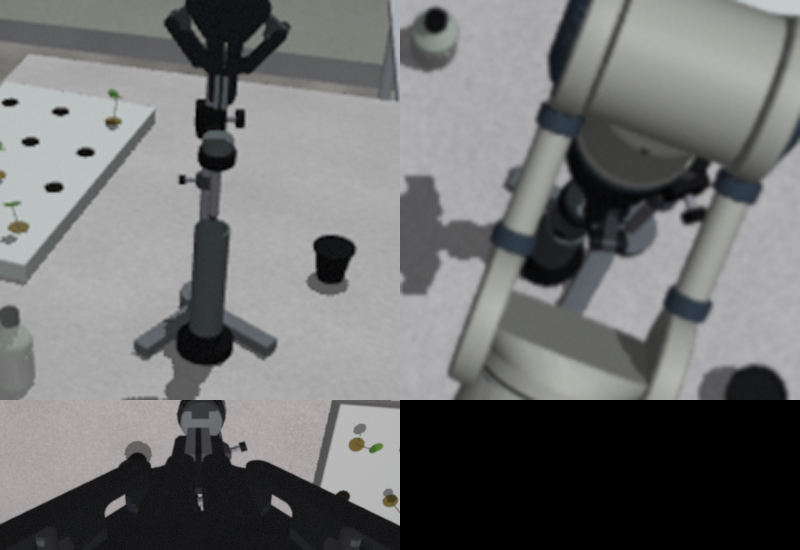

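```bash
python3 - <<'E'
from h import *
W=cap('wrist');im=W['img'].copy()
for z in (297,):
    for t in np.linspace(0,6.28,24):
        u=proj(W,[563+17*np.cos(t),-147+17*np.sin(t),z]);cv2.circle(im,(int(round(u[0])),int(round(u[1]))),1,(0,0,255),-1)
p=robot.sense()['ee_pos'];u=proj(W,p);cv2.circle(im,(int(u[0]),int(u[1])),2,(0,255,0),-1)
cv2.imwrite('pics/p2.png',cv2.resize(cv2.convertScaleAbs(im[200:350,230:410],alpha=1.8),(720,600),interpolation=2))
E
```

```text
(no output)
```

View pics/p2.png

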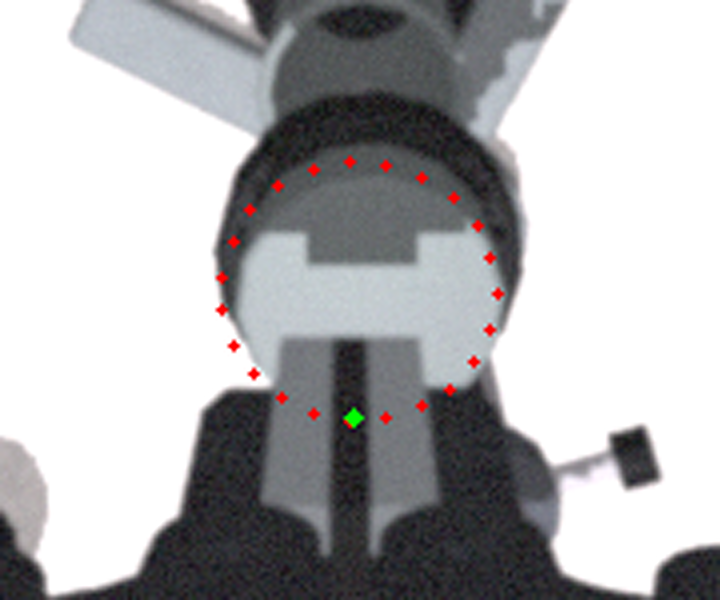

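>>> step_arm:
  commands:
    - [[255,0.1,-0.15,-0.7,0],[255,0,0,-0.5,0],[255,0,0,-0.3,0],[255,0,0,-0.25,0],[255,0,0,-0.25,0],[255,0,0,-0.25,0],[255,0,0,-0.25,0],[255,0,0,-0.25,0]]

```text
time_s: 32.35
ee_pos: [564.9, -149.6, 280.4]
tcp_rot: [1.208, 1.21, -1.207]
ft_force: [-2.2, 0.5, 4.1]
grip_width: -0.002
```

```bash
python3 - <<'E'
from h import *
S=cap('side');a=S['img']; cv2.imwrite('pics/p3.png',cv2.resize(a[130:290,280:400],(450,600),interpolation=2))
s=robot.sense();print(s['time_s'],s['ft_force'].round(1),s['ee_pos'].round(1))
E
```

```text
32.4 [ 1.3 -0.4  2.6] [ 564.9 -149.5  279.4]
```

View pics/p3.png

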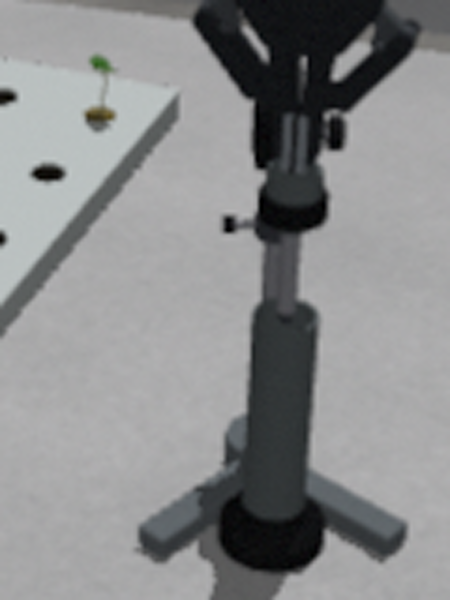

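>>> step_arm:
  commands:
    - [[255,0,0,-0.25,0],[255,0,0,-0.25,0],[255,0,0,-0.25,0],[255,0,0,-0.25,0],[255,0,0,-0.25,0],[255,0,0,-0.25,0],[255,0,0,-0.2,0],[255,0,0,0,0]]

```text
time_s: 33.4
ee_pos: [564.9, -149.6, 245.4]
tcp_rot: [1.208, 1.211, -1.208]
ft_force: [0.5, -0.7, -0.4]
grip_width: -0.002
```

>>> step_arm:
  commands:
    - [[255,0,0,-0.1,0],[255,0,0,-0.05,0]]

```text
time_s: 33.65
ee_pos: [564.9, -149.7, 243.4]
tcp_rot: [1.208, 1.21, -1.208]
ft_force: [-0.6, 0.3, 2.1]
grip_width: 0.001
```

>>> step_arm:
  commands:
    - [[255,0,0,-0.05,0],[255,0,0,-0.05,0],[255,0,0,0,0]]

```text
time_s: 34.02
ee_pos: [564.9, -149.7, 241.2]
tcp_rot: [1.208, 1.21, -1.208]
ft_force: [-1.1, -0.6, 3.2]
grip_width: 0.0
```

>>> step_arm:
  commands:
    - [[255,0,0,-0.05,0],[255,0,0,0,0]]

```text
time_s: 34.28
ee_pos: [564.9, -149.7, 241.1]
tcp_rot: [1.208, 1.209, -1.207]
ft_force: [-2.1, 0.4, 5.2]
grip_width: 0.0
```

>>> step_arm:
  commands:
    - [[255,0,0,-0.06,0],[255,0,0,0,0],[255,0,0,0,0]]

```text
time_s: 34.65
ee_pos: [565.0, -149.7, 241.0]
tcp_rot: [1.208, 1.208, -1.207]
ft_force: [-2.0, 1.2, 9.2]
grip_width: 0.001
```

>>> step_arm:
  commands:
    - [[255,0,0,0.3,0],[255,0,0,0.8,0],[255,0,0,1,0],[255,0,0,1,0],[255,0,0,1,0],[255,0,0,1,0],[255,-0.8,0.8,0,0],[255,-0.8,0.8,0,0],[255,-0.8,0.8,0,0],[255,-0.8,0.8,0,0],[255,-0.8,0.8,0,0],[255,0,0,0,0]]

```text
time_s: 36.15
ee_pos: [484.6, -68.9, 342.6]
tcp_rot: [1.208, 1.209, -1.205]
ft_force: [0.0, -0.3, -0.3]
grip_width: 0.001
```

```bash
python3 - <<'E'
from h import *
S=cap('side');T=cap('top')
a=S['img']; b=T['img'];cv2.imwrite('pics/e1.png',np.hstack([cv2.resize(a[150:300,300:400],(400,600),interpolation=2),cv2.resize(b[215:305,360:420],(400,600),interpolation=2)]))
cv2.imwrite('pics/e2.png',np.vstack([a[130:430],b[30:330]]))
s=robot.sense();print(s['time_s'],s['ft_force'].round(1),s['ee_pos'].round(1))
E
```

```text
36.25 [-1.1 -0.1 -0. ] [485.3 -69.8 341.5]
```

View pics/e1.png

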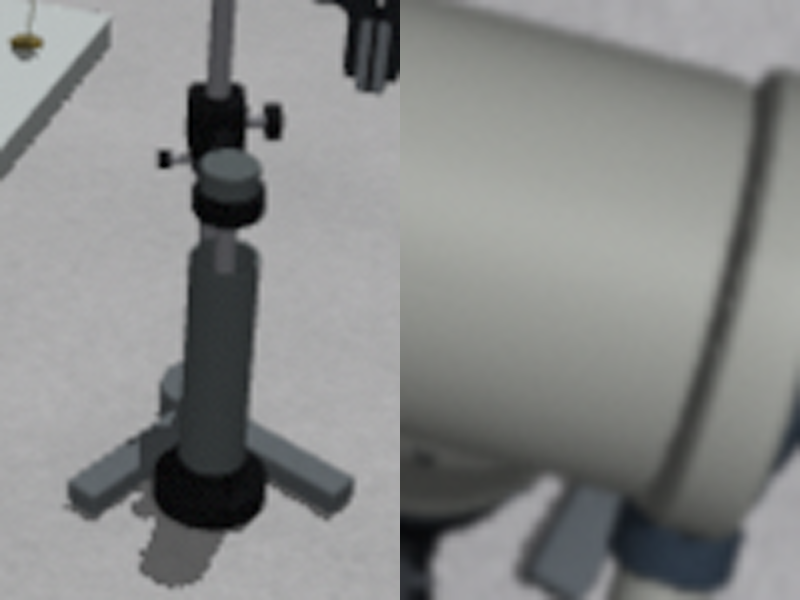

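View pics/e2.png

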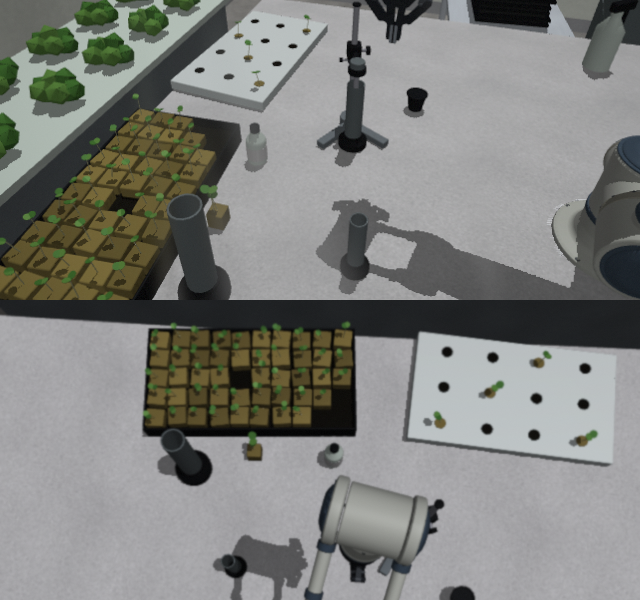

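```bash
python3 - <<'E'
from h import *
print(robot.job_done())
E
```

```text
the job is handed in; nothing more can be done
None
```

The jar is parked in the stand's V with the probe pushed down inside it, and I handed the job in at about 36 s. The hand-in gives no verdict, so the result rests on my own checks.

**What I did**
- I picked the middle jar: its rim measured about 179 mm high, against 226 mm and 136 mm for the other two.
- With the gripper open, I pushed the foot with the corner of one finger, then of the other, until the foot sat against both legs. The force at seating was about 12 N.
- I then pressed the cap down with shut fingers until it stopped, and drew the hand clear.

**Last checks**
- **Jar position:** with the jar seated, before pressing the cap, the top view put it about 2 mm from the stand's axis. Its centre measured 34 and 35 mm from the two leg edges, against the 36 mm foot radius. In the last side picture the rim had not moved and the jar stood upright.
- **Probe:** the cap stopped at 241 mm, which is 301 minus 60 as expected. There the force rose to about 9 N with no more travel, and the shaft is visibly inside the jar.
- **Hand and bench:** the hand is clear with near-zero force. By eye the bottle, plant pot, plug and the other two jars look unmoved; I did not re-measure them.

**Disagreements**
- The side camera disagreed with the top camera by up to about 12 mm in y at height. I relied mainly on the top view and on positions relative to the stand.
- The last top view of the jar was hidden by the arm, so the final look at the jar is from the side camera only.

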